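# Dip the gear oil of the edge burnisher and hold the rod level for reading

### The arm

A 6-joint arm with a two-finger parallel gripper is mounted at the origin on a cart in front of the work surface, level with it; the furniture and walls round the work are solid. World frame = base frame: x ahead of the robot, y to its left, z up, the work surface at z = 0. Lengths are in m, angles in rad, forces in N, time in s.
With the tool pointing down it reaches from about 0.375 to 0.9 m from the base axis. Payload 3.1 kg.
Tool frame: the origin (TCP) lies on the centre line of the jaws, within the pads' length; the fingertips stand 25 mm ahead of it and the grasp point (between the pads) lies 6 mm ahead of it; x points along the fingers, y is the direction in which the jaws open and shut, and the axes are right-handed (so a half turn about x gives the same grasp; the last joint's range is limited). The gripper opens to 87 mm and grips with 3 to 60 N. Pads are 19 mm wide; open, the fingers measure 117 mm over their backs; the gripper's body (75 mm by 190 mm) begins 51 mm behind the grasp point.
Start: joints at [-1.401, 0.527, 1.433, -0, 1.181, -0.178], TCP at [0.214, -0.587, 0.248] pointing down, gripper open.
Joint ranges: [-3.08, 3.08], [-0.75, 2.2], [0.22, 2.44], [-1.43, 4.57], [0, 2.65], [-2.85, 2.85]. Speed limits (rad/s): [2.79, 2.79, 3.14, 3.14, 3.14, 3.14].

### API

Orientations are given as a unit quaternion [x, y, z, w].
In Python, from rig import robot gives the robot as it stands. The module is installed in compiled form; this text tells all that it offers.
- The arm moves only by the tool move_arm, never from a script. Its argument "commands" is a list of rows, each a list of 5 numbers: the gripper's target within -1 to 1 (shut at 1, half-way at 0, fully open at -1), then the shift along the tool's x, y, z in mm, then the turn about the tool's x in degrees. A call has 1 to 8 rows; each row is the pose to reach, as a shift and turn from the pose commanded when the call began, along the tool's axes at that moment; what a row does not reach only later rows make up. A row lasts 1/12 s, in which the tool goes at most 41.7 mm and 7.16 degrees, less where a joint would pass 70% of its speed; a pose out of reach is approached as far as the arm can. A call with a gripper value outside its range is refused whole. The fingers move at their own pace and stop on an object; "newtons" is the grip in N (left out, the last holds). Time passes only in rows, so rows that repeat a pose let the fingers close. It gives the time, the measured TCP pose, the force and the opening at its end, in the units of the state.
- robot.get_obs(): the state, without advancing time (a new reading comes with each control period).
- robot.camera(name): name is "scene" or "top"; returns a dict with "image" (384x512x3 uint8, red, green, blue), "fx", "fy", "cx", "cy" (pixels), "xyz" and "rotation" of the camera in the world. Camera axes: x right, y down, z forward; pixel columns grow to the right and rows downward; lengths in m; the calibration is good to about 2 mm. A picture is of the moment at which its call begins. There is no depth.
- robot.hand_in(): hands the job in, once; it reports no verdict.
Trained networks look in a picture, given as the dict that the camera call returned (one of the last four; its "shot" number tells which), for a name from the list of things; names that differ only in an ending like _2 or _b are one class to them, and where a whole thing is asked for, a point or a joint stands for the part that bears it (a point fixed in the world has none). Each returns a list of dicts, best first, with "p" (0 to 1); they miss things now and then, are a little off and sometimes report something else, mostly with a low value. They report only what shows in the picture. A call takes as long as a camera call.
- robot.regions_of(picture, name): "pixels" (384x512 bool, what is visible of it) and "bbox" ([left, top, right, bottom] in pixels, round what is visible of it).
The state is a dict: "time": time; "q": joint angles; "joint_velocities": joint speeds; "joint_torque": joint torques, N m; "position": TCP position; "tool_rot": TCP orientation; "ft_force": force on the tool from outside, world axes, zero at the start; "moment": the same for the moment, N m; "grip_width": finger opening in m.
Only numpy, scipy, OpenCV 4.12 (cv2) and the standard library are available. Lean on these libraries where they do the work, as an engineer would, in place of code of your own. Each camera call takes 0.05 s, during which the arm holds its last target.

### The job

Check the gear oil of the edge burnisher: take the wiped dip rod off its wooden rest, push it down the sloping dip tube until its collar stops on the rim of the tube, and draw it right out again. Then present it for reading and finish still holding it in the gripper: level, marked face up, motionless, with its tip above the drip tray but clear of it. Do not shove the tray or the other things on the table about.

Things in the scene. Friction and masses are not known exactly. Their poses are not given: they have to be found in the camera images.
- dip_rod: dip rod, 186 mm, 120 g. Origin on its axis at the collar's stop face; x axis to the tip, z axis out of the marked face. Forward: round steel stem, 9 mm diameter, to x = 84, then a flat blade 9 x 5 mm with two dark lines on its +z face, tip at x = 115. Back: brass collar, 32 mm diameter, to x = -7, then the grip to x = -71. Starts level, marked face up, in the rest, axis 50.5 mm above the table
- rod_grip (a point): middle of the rod's black grip, 43 mm behind the collar's stop face (axes as the rod's). The grip has flat parallel sides: 15 mm wide (y), 24 mm high (z), 56 mm long; on the rest it overhangs the end toward the robot, with free space under and beside it
- rod_tip (a point): tip of the dip rod, 115 mm ahead of the collar's stop face on the rod's axis (axes as the rod's)
- rod_rest: fixed wooden rest of the rod: board 105 x 58 x 12 mm, two uprights (40 mm wide, 12 mm thick, 61 mm high) at x = -32 and +32 mm with open notches 13 mm wide, floors 46 mm above the table. Origin at the centre of the underside, x axis along the rod to its tip; the rod's collar face starts at x = -42 mm. To the right (y below 0.06 m) stands a fixed box with its lid open, under 0.3 m high
- dip_tube: fixed steel dip tube, sloping 35 degrees down and away from the robot into the front of the edge burnisher (grey gearcase with motor at left, 162 mm high, from 100 mm beyond the rim). Origin: centre of its open upper rim, 140 mm above the table; x axis down the bore. Rim 35 mm outside; mouth 26 mm, narrowing over 18 mm to a 14 mm bore, 126 mm deep. Rod home: collar on rim, x axes parallel
- drip_tray: the drip tray, loose, black plastic, 150 (x) x 188 (y) x 46 mm high, open at the top. Origin at the centre of its underside, z up
- bone_folder: bystander: bone folder 17 x 141 x 13 mm lying on the table, long in its y. Origin at the centre of the underside
- beeswax: bystander: beeswax cake, 48 mm in diameter, 16 mm high. Origin at the centre of the underside
- tape_measure: bystander: tape measure 64 x 80 x 25 mm. Origin at the centre of the underside

How it is judged:
On the way, in this order (a step that is already met when the one before it is completed fails the run):
1. the rod is in the dip tube with its collar stopped on the rim (x of dip_rod in the frame of dip_tube above -0.003 m and distance between dip_rod and dip_tube below 0.006 m and angle between the x axis of dip_rod and the x axis of dip_tube, either way round below 0.08 rad), for 0.2 s.
2. the rod is drawn right out of the tube (x of rod_tip in the frame of dip_tube below -0.005 m), for 0.1 s.
At the end, for the whole second after the job is handed in: the fingers hold the dip rod at rest in the air, level with its marked face up (within 0.2 rad), its tip above the drip tray's opening (within 70 x 90 mm of the tray's centre along the tray's x and y), 60 to 350 mm above the table, the rod touching neither tray, rest nor burnisher (angle between dip_rod's own z axis and vertical below 0.2 rad and x of rod_tip in the frame of drip_tray between -0.07 and 0.07 m and y of rod_tip in the frame of drip_tray between -0.09 and 0.09 m and height (world z) of rod_tip between 0.06 and 0.35 m and contact force between the fingers and dip_rod above 1 N and contact force between dip_rod and drip_tray below 0.1 N and contact force between dip_rod and rod_rest below 0.1 N and contact force between dip_rod and dip_tube below 0.1 N and linear speed of dip_rod below 0.03 m/s); the arm keeps its last pose, push and grip.
It fails at once if the drip tray is shoved more than 30 mm (distance of drip_tray from where it was at the start of the episode above 0.03 m).
It fails at once if a bystander is moved more than 30 mm (distance of any of bone_folder, beeswax, tape_measure from where it was at the start of the episode above 0.03 m).
It also fails if it takes over 48 s, if anything falls off the work surface, if the arm or the gripper's body presses on something with over 40 N, if the wrist force passes 120 N, or if a joint passes its speed limit or range.

## Working session

There is one attempt and no reset: what is moved stays moved. The work goes in short steps, Python scripts to look and compute and a tool call to move; the robot and the scene stay as the last step left them, time stands still between calls to the robot, and variables do not carry over. Pictures are saved under pics/ and viewed, and the job is handed in when it is done.

Besides the shell and the picture viewer there is one more tool, called after "Request:" by a JSON object that holds its "op" and its "data", one argument or row to a line. move_arm: Moves the arm, as the interface text tells. Its arguments: {"type":"object","properties":{"commands":{"type":"array","items":{"type":"array","items":{"type":"number"}}},"newtons":{"type":"number"}},"required":["commands"]}

```bash
mkdir -p pics; ls; cat > h.py <<'E'
import numpy as np, cv2
from rig import robot
from scipy.spatial.transform import Rotation as R
def shot(name,fn=None):
    c=robot.camera(name)
    if fn: cv2.imwrite('pics/'+fn,c['image'][:,:,::-1])
    return c
def proj(c,P):
    Rm=Rmat(c); p=(np.atleast_2d(P)-c['xyz'])@Rm
    return np.c_[c['fx']*p[:,0]/p[:,2]+c['cx'],c['fy']*p[:,1]/p[:,2]+c['cy']]
def Rmat(c):
    r=np.array(c['rotation']); return r if r.shape==(3,3) else R.from_quat(r).as_matrix()
def ray(c,uv):
    d=Rmat(c)@np.array([(uv[0]-c['cx'])/c['fx'],(uv[1]-c['cy'])/c['fy'],1]); return np.array(c['xyz']),d
def atz(c,uv,z):
    o,d=ray(c,uv); return o+d*(z-o[2])/d[2]
E
python3 - <<'E'
from h import *
for n in ('scene','top'):
    c=shot(n,n+'0.png'); print(n,c['fx'],c['cx'],c['cy'],c['xyz'],np.round(Rmat(c),3).tolist())
    for t in ['dip_rod','rod_rest','dip_tube','drip_tray','bone_folder','beeswax','tape_measure']:
        r=robot.regions_of(c,t)
        for x in r[:2]:
            ys,xs=np.nonzero(x['pixels']); print(t,round(x['p'],2),x['bbox'],len(xs),xs.mean().round(1),ys.mean().round(1))
            np.save(f'{n}_{t}.npy',x['pixels']) if x is r[0] else 0
o=robot.get_obs();print({k:np.round(v,3) for k,v in o.items()})
E
```

```text
pics
scene 380.6965709458574 250.57586639419048 186.73900944975955 [-0.22478518  0.74499541  0.65261521] [[-0.482, -0.472, 0.738], [-0.876, 0.259, -0.406], [0.0, -0.843, -0.538]]
dip_rod 0.76 [282.0, 182.4, 334.6, 212.0] 310 317.2 199.3
rod_rest 0.96 [279.8, 183.3, 322.9, 216.5] 626 300.7 202.0
dip_tube 0.55 [237.5, 154.6, 262.8, 167.9] 212 252.6 160.7
drip_tray 0.72 [170.1, 208.6, 255.9, 260.7] 3009 212.5 231.8
drip_tray 0.62 [278.1, 176.2, 288.4, 186.6] 114 283.1 178.8
bone_folder 0.78 [252.0, 235.7, 300.4, 250.1] 308 275.9 241.3
tape_measure 0.89 [178.2, 264.5, 217.7, 292.2] 698 194.7 277.1
top 412.7344226382164 260.4587381161263 188.58796654641154 [0.30454411 0.31815568 0.97839412] [[0.045, -0.969, 0.242], [-0.999, -0.044, 0.008], [0.003, -0.242, -0.97]]
dip_rod 0.56 [312.7, 173.3, 344.5, 255.5] 414 330.6 220.4
rod_rest 0.9 [308.3, 187.6, 339.3, 231.8] 869 322.2 208.0
dip_tube 0.85 [286.9, 117.9, 298.2, 155.6] 345 289.8 142.8
drip_tray 0.84 [155.7, 173.2, 243.8, 242.6] 5009 199.5 208.1
bone_folder 0.86 [229.0, 244.0, 288.9, 253.3] 336 258.0 249.1
beeswax 0.53 [323.6, 144.4, 345.5, 162.0] 307 335.4 153.0
tape_measure 0.86 [141.5, 235.7, 171.2, 270.3] 720 157.6 252.7
{'time': np.float64(0.8), 'q': array([-1.4  ,  0.527,  1.433, -0.   ,  1.181, -0.179]), 'joint_velocities': array([ 0.   ,  0.   , -0.   ,  0.001,  0.   , -0.002]), 'joint_torque': array([-1.0000e-03, -4.3995e+01, -1.7698e+01,  6.3000e-02,  5.0000e-02,
       -0.0000e+00]), 'position': array([ 0.214, -0.587,  0.248]), 'tool_rot': array([-0.696, -0.123,  0.696, -0.123]), 'ft_force': array([ 0.933,  0.105, -0.844]), 'moment': array([-0.02 ,  0.029,  0.01 ]), 'grip_width': np.float64(0.087)}
```

```bash
python3 - <<'E'
import cv2
a=cv2.imread('pics/top0.png');b=cv2.imread('pics/scene0.png')
cv2.imwrite('pics/top0c.png',cv2.resize(a[90:290,130:380],None,fx=3,fy=3,interpolation=cv2.INTER_CUBIC))
cv2.imwrite('pics/scene0c.png',cv2.resize(b[120:310,150:400],None,fx=3,fy=3,interpolation=cv2.INTER_CUBIC))
E
```

```text
(no output)
```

View pics/top0c.png

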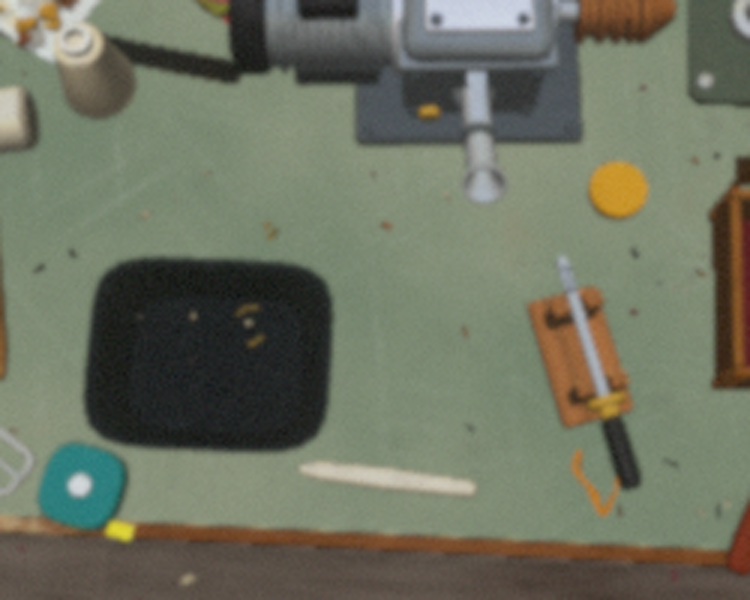

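View pics/scene0c.png

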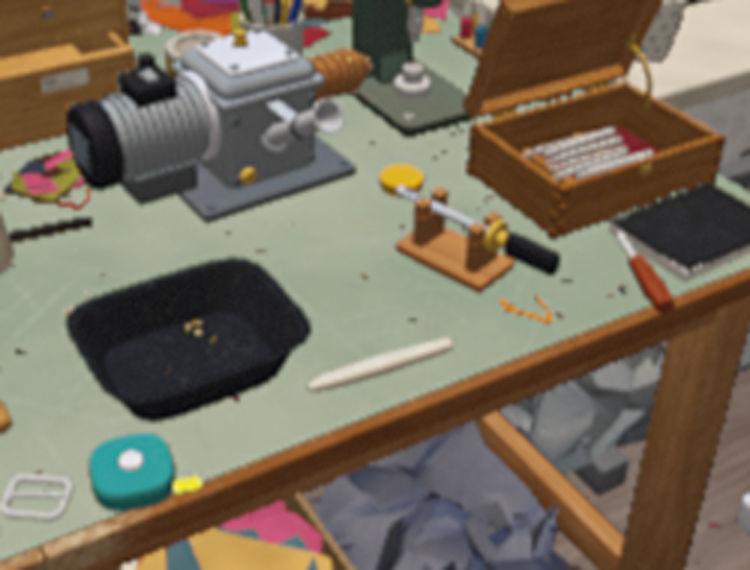

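View pics/scene0.png

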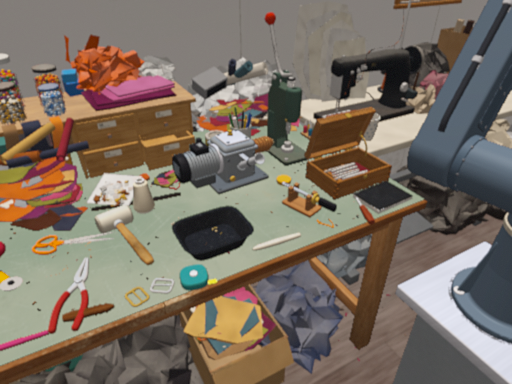

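View pics/top0.png

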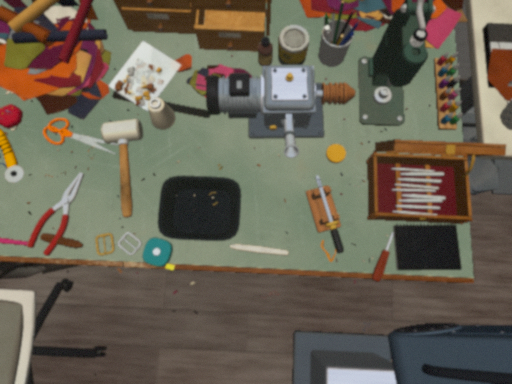

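```bash
python3 - <<'E'
from h import *
import pickle
T=shot('top');S=shot('scene');pickle.dump((T,S),open('cams.pkl','wb'))
def show(n,c,uv,z): print(n,c is T,np.round(atz(c,uv,z),4))
ct=lambda u,v:(u/3+130,v/3+90)
cs=lambda u,v:(u/3+150,v/3+120)
a=atz(T,ct(563,258),.0505);b=atz(T,ct(629,484),.0505+.0);c=atz(T,ct(605,400),.0505)
print('rod top tip,end,collar',a,b,c,np.linalg.norm(a-b),np.degrees(np.arctan2(*(a-b)[[1,0]])))
a=atz(S,cs(398,190),.0505);b=atz(S,cs(551,260),.0505);c=atz(S,cs(495,235),.0505)
print('rod scene',a,b,c,np.linalg.norm(a-b),np.degrees(np.arctan2(*(a-b)[[1,0]])))
show('mouth',T,ct(485,184),.14);show('mouth',S,cs(327,117),.14)
tr=np.array([atz(T,ct(*p),.046) for p in [(100,270),(318,272),(325,440),(92,435)]]);print('tray T\n',tr,tr.mean(0))
for n,z in (('drip_tray',.046),):
    for c,nm in ((T,'top'),(S,'scene')):
        m=np.load(f'{nm}_{n}.npy');ys,xs=np.nonzero(m);print(nm,atz(c,(xs.mean(),ys.mean()),.03))
# table edge
print('edge',atz(T,ct(400,540),0),atz(T,ct(700,550),0))
for n,z in (('bone_folder',.006),('beeswax',.016),('tape_measure',.025)):
    m=np.load(f'top_{n}.npy');ys,xs=np.nonzero(m);print(n,atz(T,(xs.mean(),ys.mean()),z))
E
```

```text
rod top tip,end,collar [0.57224962 0.19334169 0.0505    ] [0.39963321 0.14228096 0.0505    ] [0.46201816 0.16032763 0.0505    ] 0.1800100644655905 16.47846112085812
rod scene [0.57130817 0.19761619 0.0505    ] [0.40413422 0.14117335 0.0505    ] [0.46093918 0.16125828 0.0505    ] 0.176445252688737 18.656196139919544
mouth True [0.5988 0.2617 0.14  ]
mouth False [0.5941 0.2671 0.14  ]
tray T
 [[0.5473721  0.55334649 0.046     ]
 [0.55349641 0.38352268 0.046     ]
 [0.42276282 0.37051292 0.046     ]
 [0.41861306 0.54628116 0.046     ]] [0.4855611  0.46341582 0.046     ]
top [0.48746113 0.46612166 0.03      ]
scene [0.48781319 0.4638851  0.03      ]
edge [0.35360103 0.31046975 0.        ] [0.35641699 0.07777234 0.        ]
bone_folder [0.40080254 0.32512801 0.006     ]
beeswax [0.64289986 0.14576477 0.016     ]
tape_measure [0.38044655 0.55416233 0.025     ]
```

```bash
cat > ov.py <<'E'
from h import *
import pickle,sys
T,S=pickle.load(open('cams.pkl','rb'))
def circ(c,ax,r,n=60):
    ax=ax/np.linalg.norm(ax);u=np.cross(ax,[0,0,1]);u/=np.linalg.norm(u);v=np.cross(ax,u)
    t=np.linspace(0,2*np.pi,n);return c+r*(np.outer(np.cos(t),u)+np.outer(np.sin(t),v))
def draw(cam,curves,box,k,fn,dots=()):
    im=cam['image'][:,:,::-1];x0,y0,x1,y1=box
    im=cv2.resize(im[y0:y1,x0:x1],None,fx=k,fy=k,interpolation=cv2.INTER_CUBIC)
    for cv,col in curves:
        p=((proj(cam,cv)+.5-[x0,y0])*k).astype(np.int32)
        cv2.polylines(im,[p.reshape(-1,1,2)],False,col,1,cv2.LINE_AA)
    cv2.imwrite('pics/'+fn,im); return im
def rodcurves(o,d,zax,cols=((0,255,0),(0,0,255))):
    d=np.array(d)/np.linalg.norm(d);y=np.cross(zax,d);o=np.array(o)
    L=[]
    for x,r in ((0,.016),(-.007,.016)): L.append((circ(o+d*x,d,r),cols[1]))
    for s in (1,-1):
        L.append((np.array([o+y*s*.0045,o+d*.115+y*s*.0045]),cols[0]))
        L.append((np.array([o-d*.015+y*s*.0075,o-d*.071+y*s*.0075]),cols[0]))
        L.append((np.array([o-d*.015+zax*s*.012,o-d*.071+zax*s*.012]),cols[0]))
    L.append((np.array([o+d*.115-y*.0045,o+d*.115+y*.0045]),cols[0]));return L
E
cat > o1.py <<'E'
from ov import *
m=np.array(eval(sys.argv[1]));yaw=np.radians(float(sys.argv[2]));tag=sys.argv[3]
a=np.radians(35);d=np.array([np.cos(a)*np.cos(yaw),np.cos(a)*np.sin(yaw),-np.sin(a)])
C=[(circ(m,d,.0175),(0,0,255)),(circ(m,d,.013),(0,255,0)),(np.array([m,m+d*.126]),(255,0,0))]
A=draw(T,C,(265,95,325,165),10,'t.png');B=draw(S,C,(215,130,285,190),10,'s.png')
h=min(A.shape[0],B.shape[0]);I=np.hstack([A[:h],B[:h]]);I=cv2.resize(I,None,fx=.61,fy=.61,interpolation=cv2.INTER_AREA);cv2.imwrite(f'pics/tube{tag}.png',I);print(I.shape)
E
python3 o1.py "[.5965,.264,.14]" 0 a
```

```text
(366, 793, 3)
```

View pics/tubea.png

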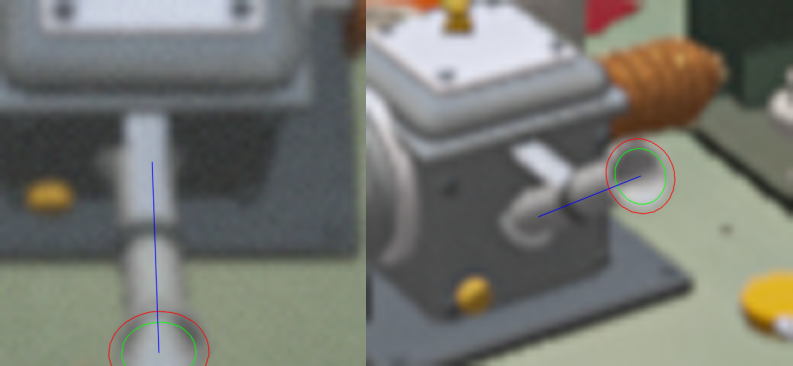

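```bash
cat > o2.py <<'E'
from ov import *
m=np.array(eval(sys.argv[1]));yaw=np.radians(float(sys.argv[2]));tag=sys.argv[3]
a=np.radians(35);d=np.array([np.cos(a)*np.cos(yaw),np.cos(a)*np.sin(yaw),-np.sin(a)])
C=[(circ(m,d,.0175),(0,0,255)),(circ(m,d,.013),(0,255,0)),(np.array([m,m+d*.126]),(255,0,0))]
def st(cam,box,fn):
    A=draw(cam,[],box,10,'x.png');B=draw(cam,C,box,10,'x.png');return np.vstack([A,B]) if 0 else np.hstack([A,B])
A=st(T,(272,115,312,165),'a');B=st(S,(235,140,275,175),'b')
cv2.imwrite(f'pics/tube{tag}.png',np.vstack([A,B])[:, :]) ; I=np.vstack([A,B]);I=cv2.resize(I,None,fx=.7,fy=.7,interpolation=cv2.INTER_AREA);cv2.imwrite(f'pics/tube{tag}.png',I)
E
python3 o2.py "[.5965,.264,.14]" 0 b
```

```text
(no output)
```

View pics/tubeb.png

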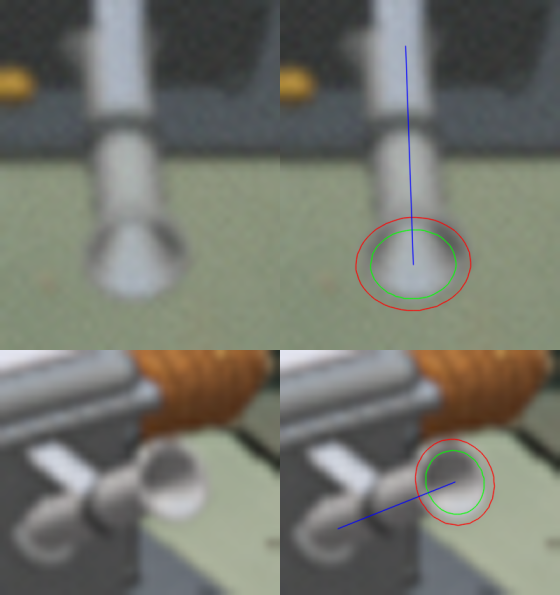

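```bash
python3 - <<'E'
from ov import *
from scipy.optimize import least_squares
pt=np.array([272+137/7-.5,115+256/7-.5]);ps=np.array([235+173/7-.5,140+129/7-.5])
f=lambda p:np.r_[proj(T,p)[0]-pt,proj(S,p)[0]-ps]
r=least_squares(f,[.6,.26,.14]);print(r.x,r.fun)
r=least_squares(lambda q:f([q[0],q[1],.14]),[.6,.26]);print(r.x,r.fun)
E
python3 o2.py "[.5985,.2635,.14]" 2.5 c
```

```text
[0.59949259 0.26304368 0.13977802] [-0.04908233 -0.03867458  0.08140895  0.01480225]
[0.59938321 0.26308688] [-0.06281797 -0.02541313  0.08844484 -0.03478952]
```

View pics/tubec.png

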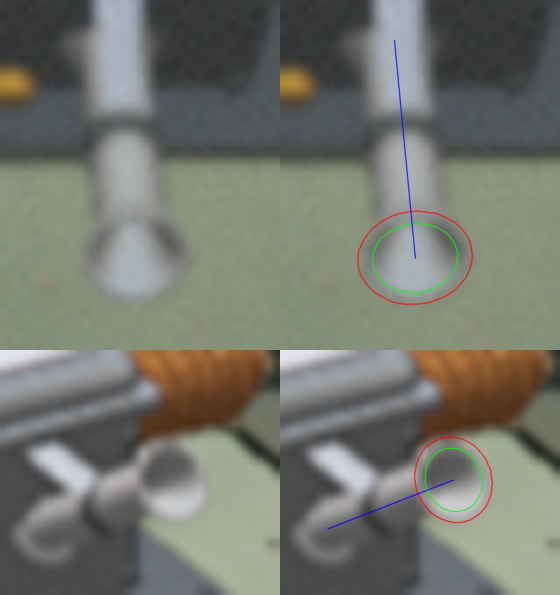

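```bash
cat > o3.py <<'E'
from ov import *
o=np.array(eval(sys.argv[1]));yaw=np.radians(float(sys.argv[2]));tag=sys.argv[3]
d=np.array([np.cos(yaw),np.sin(yaw),0])
C=rodcurves(o,d,np.array([0,0,1.]))
def st(cam,box,k):
    A=draw(cam,[],box,k,'x.png');B=draw(cam,C,box,k,'x.png');return np.hstack([A,B])
A=st(T,(305,165,350,260),6);B=st(S,(275,175,340,220),6)
cv2.imwrite(f'pics/rodT{tag}.png',A);cv2.imwrite(f'pics/rodS{tag}.png',B)
E
python3 o3.py "[.4645,.1625,.0505]" 17.2 a
```

```text
(no output)
```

View pics/rodTa.png

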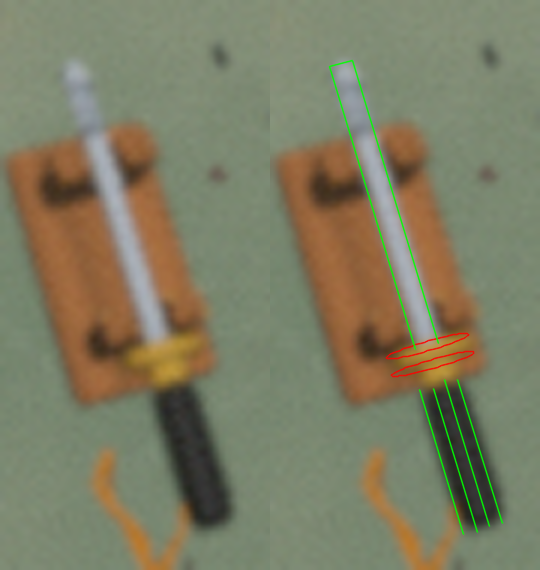

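View pics/rodSa.png

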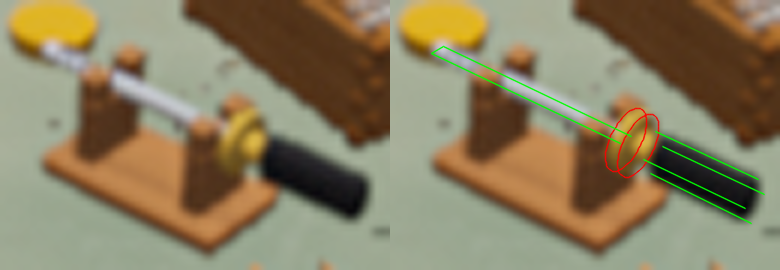

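```bash
python3 - <<'E'
from ov import *
from scipy.optimize import least_squares
obs=[(T,.115,(77,62),(305,165)),(T,-.071,(209,524),(305,165)),(T,-.0035,(165,357),(305,165)),(T,.04,(122,250),(305,165)),
(S,.115,(46,46),(275,175)),(S,-.071,(358,195),(275,175)),(S,-.0035,(240,139),(275,175))]
def f(q,full=False):
    d=np.array([np.cos(q[2]),np.sin(q[2]),0]);r=[]
    for c,x,p,b in obs:
        z=.0505+(q[3] if len(q)>3 else 0)
        e=proj(c,np.array([q[0],q[1],z])+d*x)[0]-(np.array(p)/6-.5+b)
        if x==.04:
            e=e[:1]*0+ e[0] if 0 else e*[1,0]
        r+=list(e)
    return np.array(r)
for q0 in ([.4645,.1625,.3],[.4645,.1625,.3,0]):
    r=least_squares(f,q0,loss='soft_l1');print(r.x,np.degrees(r.x[2]),np.round(f(r.x).reshape(-1,2),2).tolist())
E
python3 o3.py "[.465,.1635,.0505]" 17 b
```

```text
[0.46604212 0.1626526  0.28653322] 16.417144016607974 [[-0.42, -0.56], [0.2, 0.26], [-0.92, -0.98], [0.95, -0.0], [0.27, 0.17], [0.56, 0.98], [0.01, 0.4]]
[0.46526375 0.16327168 0.28670882 0.00207702] 16.427205468699803 [[-0.58, -0.49], [0.1, 0.51], [-1.04, -0.8], [0.82, -0.0], [0.27, -0.24], [0.66, 0.57], [0.06, -0.02]]
```

```bash
cat >> h.py <<'E'
def goto(p_grasp,yaw_deg,o=None):
    """relative command to bring grasp point to p with jaw axis perp to rod yaw"""
    o=o or robot.get_obs();Rt=R.from_quat(o['tool_rot']).as_matrix();tcp=np.array(o['position'])
    g=tcp+Rt[:,0]*.006
    sh=Rt.T@(np.array(p_grasp)-g)*1000
    y=Rt[:,1];cur=np.degrees(np.arctan2(y[1],y[0]));want=yaw_deg+90
    t=(want-cur+90)%180-90   # world ccw
    print('shift',np.round(sh,1),'turn about tool x (down) =',round(-t,2),'or',round(-t+180,1),round(-t-180,1),'grasp',np.round(g,4),'F',np.round(o['ft_force'],2),'w',round(float(o['grip_width']),4),'t',round(float(o['time']),2),'q6',round(o['q'][5],2),'toolx',np.round(Rt[:,0],3),'cury',round(cur,2))
E
python3 -c "
from h import *
goto([.4246,.1508,.35],16.5);goto([.4246,.1508,.0505],16.5)"
```

```text
shift [-108.4 -621.6 -450.5] turn about tool x (down) = 3.48 or 183.5 -176.5 grasp [ 0.2136 -0.5873  0.2416] F [ 0.59 -0.25 -0.25] w 0.0867 t 0.9 q6 -0.18 toolx [ 0. -0. -1.] cury -70.02
shift [ 191.1 -621.6 -450.5] turn about tool x (down) = 3.48 or 183.5 -176.5 grasp [ 0.2136 -0.5873  0.2416] F [ 0.59 -0.25 -0.25] w 0.0867 t 0.9 q6 -0.18 toolx [ 0. -0. -1.] cury -70.02
```

Request:
{"op": "move_arm", "data": {
  "commands": [
    [-1,-40,-20,-25,0],
    [-1,-80,-50,-60,0],
    [-1,-108,-80,-95,0],
    [-1,-108,-105,-125,0],
    [-1,-108,-130,-155,0],
    [-1,-108,-160,-190,0],
    [-1,-108,-185,-220,0],
    [-1,-108,-215,-255,0]
  ]
}}

```text
time: 1.57
position: [0.3622, -0.3285, 0.3558]
tool_rot: [0.697, 0.122, -0.696, 0.123]
ft_force: [1.0, 0.2, 0.3]
grip_width: 0.0869
```

```bash
python3 -c "
from h import *
goto([.4246,.1508,.35],16.5)"
```

```text
shift [  -0.7 -429.3 -222.2] turn about tool x (down) = 3.45 or 183.4 -176.6 grasp [ 0.3622 -0.3285  0.3498] F [1.05 0.16 0.27] w 0.0869 t 1.57 q6 0.26 toolx [ 0.001 -0.001 -1.   ] cury -70.05
```

Request:
{"op": "move_arm", "data": {
  "commands": [
    [-1,0,-36,-18,1],
    [-1,0,-72,-37,2],
    [-1,0,-108,-56,3],
    [-1,0,-144,-74,3.5],
    [-1,0,-180,-93,3.5],
    [-1,0,-216,-111,3.5],
    [-1,0,-252,-130,3.5],
    [-1,0,-288,-149,3.5]
  ]
}}

```text
time: 2.23
position: [0.4029, -0.0067, 0.3555]
tool_rot: [0.7, 0.101, -0.699, 0.101]
ft_force: [0.8, 0.1, 0.1]
grip_width: 0.0867
```

```bash
python3 -c "
from h import *
goto([.4246,.1508,.0505],16.5)"
```

```text
shift [ 299.  -145.1  -65.1] turn about tool x (down) = -0.04 or 180.0 -180.0 grasp [ 0.4029 -0.0067  0.3495] F [0.77 0.07 0.09] w 0.0867 t 2.23 q6 0.99 toolx [ 0.001 -0.    -1.   ] cury -73.54
```

Request:
{"op": "move_arm", "data": {
  "commands": [
    [-1,0,-37,-17,0],
    [-1,0,-74,-33,0],
    [-1,0,-110,-50,0],
    [-1,20,-145,-65,0],
    [-1,60,-145,-65,0],
    [-1,100,-145,-65,0],
    [-1,140,-145,-65,0],
    [-1,180,-145,-65,0]
  ]
}}

```text
time: 2.9
position: [0.4245, 0.1496, 0.1741]
tool_rot: [0.701, 0.102, -0.699, 0.102]
ft_force: [0.6, -0.3, -0.8]
grip_width: 0.087
```

```bash
python3 - <<'E'
from h import *
import pickle
goto([.4246,.1508,.0505],16.5)
T=shot('top','top1.png');S=shot('scene','scene1.png')
a=T['image'][150:270,280:380,::-1];b=S['image'][130:250,250:390,::-1]
cv2.imwrite('pics/c1.png',np.hstack([cv2.resize(x,None,fx=3.3,fy=3.3,interpolation=cv2.INTER_CUBIC) for x in (a,b)]))
E
```

```text
shift [ 1.176e+02 -1.200e+00 -1.000e-01] turn about tool x (down) = 0.07 or 180.1 -179.9 grasp [0.4245 0.1496 0.1681] F [ 0.63 -0.34 -0.81] w 0.087 t 2.9 q6 1.37 toolx [ 0.002  0.    -1.   ] cury -73.43
```

View pics/c1.png

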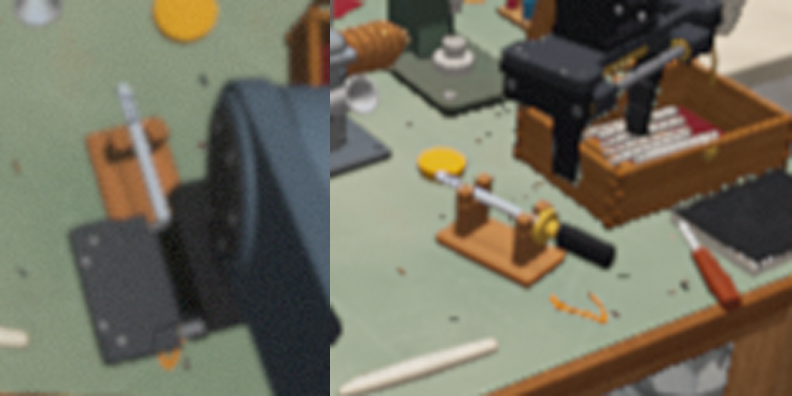

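```bash
python3 - <<'E'
from ov import *
p=atz(S,(334.7,198.2),0);print('corner',p)
for h in (.04,.05,.06,.07,.08):print(h,proj(S,p+[0,0,h]))
q=atz(S,(250+(517-330)/3.3,130+150/3.3),0);print('far corner',q)
E
```

```text
corner [0.49018596 0.05934127 0.        ]
0.04 [[336.30057755 187.12385877]]
0.05 [[336.71024689 184.2889099 ]]
0.06 [[337.12383556 181.42683889]]
0.07 [[337.54140009 178.53725465]]
0.08 [[337.96299807 175.61975853]]
far corner [0.64122793 0.05447691 0.        ]
```

Request:
{"op": "move_arm", "data": {
  "commands": [
    [-1,35,-1,0,0],
    [-1,65,-1,0,0],
    [-1,90,-1,0,0],
    [-1,110,-1,0,0],
    [-1,117.5,-1,0,0],
    [-1,117.5,-1,0,0]
  ]
}}

```text
time: 3.5
position: [0.425, 0.1498, 0.058]
tool_rot: [0.7, 0.101, -0.7, 0.101]
ft_force: [-0.2, -0.1, 0.1]
grip_width: 0.0869
```

Request:
{"op": "move_arm", "data": {
  "commands": [
    [1,0,0,0,0],
    [1,0,0,0,0],
    [1,0,0,0,0],
    [1,0,0,0,0],
    [1,0,0,0,0],
    [1,0,0,0,0]
  ],
  "newtons": 20
}}

```text
time: 4.0
position: [0.4243, 0.1499, 0.0582]
tool_rot: [0.7, 0.101, -0.699, 0.101]
ft_force: [0.1, 0.1, 0.3]
grip_width: 0.0547
```

```bash
python3 -c "
from h import *
goto([.4246,.1508,.0505],16.5)"
```

```text
shift [ 1.7 -0.8 -0.5] turn about tool x (down) = -0.01 or 180.0 -180.0 grasp [0.4243 0.1499 0.0522] F [0.08 0.14 0.28] w 0.0547 t 4.0 q6 1.37 toolx [ 0.001  0.    -1.   ] cury -73.51
```

Request:
{"op": "move_arm", "data": {
  "commands": [
    [1,1.5,-0.5,0,0],
    [1,1.5,-0.5,0,0],
    [1,1.5,-0.5,0,0],
    [1,1.5,-0.5,0,0],
    [1,1.5,-0.5,0,0],
    [1,1.5,-0.5,0,0],
    [1,1.5,-0.5,0,0],
    [1,1.5,-0.5,0,0]
  ]
}}

```text
time: 4.67
position: [0.4238, 0.1503, 0.0561]
tool_rot: [-0.7, -0.101, 0.7, -0.101]
ft_force: [-0.1, -0.4, 0.7]
grip_width: 0.0152
```

```bash
python3 -c "
from h import *
goto([.4246,.1508,.0505],16.5)"
```

```text
shift [-0.4 -0.3 -0.9] turn about tool x (down) = -0.02 or 180.0 -180.0 grasp [0.4238 0.1503 0.0501] F [-0.06 -0.38  0.74] w 0.0152 t 4.67 q6 1.37 toolx [-0. -0. -1.] cury -73.52
```

Request:
{"op": "move_arm", "data": {
  "commands": [
    [1,-12,0,0,0],
    [1,-30,0,0,0],
    [1,-55,0,0,0],
    [1,-83,0,0,0],
    [1,-83,-30,-2,4],
    [1,-83,-60,-5,8],
    [1,-83,-90,-7,12],
    [1,-83,-109,-9,15]
  ]
}}

```text
time: 5.33
position: [0.4005, 0.2592, 0.1393]
tool_rot: [-0.707, -0.008, 0.707, -0.008]
ft_force: [-0.3, -0.3, -2.0]
grip_width: 0.0149
```

```bash
cat > look.py <<'E'
from ov import *
import ov
# args: tag, pitch, back ; draw rod model at current grasp
tag=sys.argv[1];pit=np.radians(float(sys.argv[2]));back=float(sys.argv[3])/1000
o=robot.get_obs();Rt=R.from_quat(o['tool_rot']).as_matrix();g=np.array(o['position'])+Rt[:,0]*.006
y=Rt[:,1];
h=np.cross(y,[0,0,1.]);h/=np.linalg.norm(h)
if h[0]<0:h=-h
d=h*np.cos(pit)-np.array([0,0,np.sin(pit)]);zax=h*np.sin(pit)+np.array([0,0,np.cos(pit)])
c=g+d*back
m=np.array([.5994,.2631,.14]);a=np.radians(35);yw=np.radians(1.5);td=np.array([np.cos(a)*np.cos(yw),np.cos(a)*np.sin(yw),-np.sin(a)])
C=rodcurves(c,d,zax)+[(circ(m,td,.013),(255,255,0))]
T2=shot('top');S2=shot('scene')
pickle.dump((T2,S2,o),open('last.pkl','wb'))
out=[]
for cam,n in ((T2,'T'),(S2,'S')):
    p=proj(cam,np.array([c+d*.115,c-d*.071,m]));lo=np.floor(p.min(0)-12).astype(int).clip(0);hi=np.ceil(p.max(0)+12).astype(int)
    b=(lo[0],lo[1],min(hi[0],512),min(hi[1],384));k=max(2,min(6,int(400/(b[2]-b[0])),int(560/(b[3]-b[1]))))
    A=draw(cam,[],b,k,'x.png');B=draw(cam,C,b,k,'x.png');cv2.imwrite(f'pics/{tag}{n}.png',np.hstack([A,B]));print(n,b,k,A.shape)
print('grasp',g.round(4),'yaw',np.degrees(np.arctan2(h[1],h[0])).round(2),'w',o['grip_width'],'F',o['ft_force'].round(2),'t',o['time'],'tip est',(c+d*.115).round(4))
E
python3 look.py l1 0 44
```

```text
T (np.int64(278), np.int64(139), np.int64(304), np.int64(270)) 4 (524, 104, 3)
S (np.int64(247), np.int64(145), np.int64(320), np.int64(211)) 5 (330, 365, 3)
grasp [0.4005 0.2592 0.1333] yaw 1.33 w 0.014933982884278607 F [-0.27 -0.26 -2.02] t 5.3333 tip est [0.5595 0.2629 0.1333]
```

View pics/l1T.png

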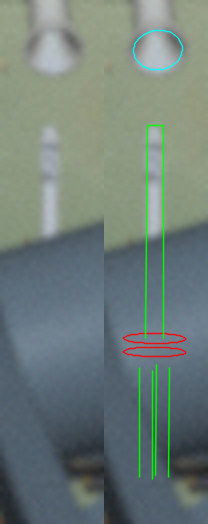

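View pics/l1S.png

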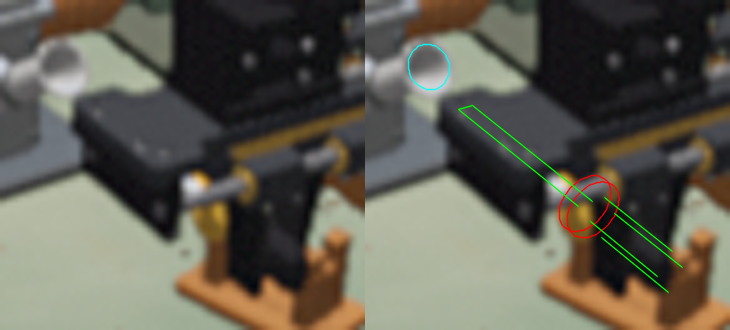

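```bash
python3 - <<'E'
import numpy as np
L=159
def g(t,th): th=np.radians(th);return np.array([t[0]-L*np.cos(th),t[1]+L*np.sin(th)])
c,s=np.cos(np.radians(35)),np.sin(np.radians(35))
start=g((13,-7),0)
for f in np.linspace(0,1,8):
    t=(1-f)*np.array([13,-7])+f*np.array([30*c,-30*s]);th=27*f; q=g(t,th);print('B',f.round(2),t.round(1),th,(q-start).round(1))
for d in (35,42,50,65,80,95,105,115): 
    th=min(35,27+8*(d-30)/20);q=g((d*c,-d*s),th);print('C',d,th,(q-start).round(1),q.round(1))
E
```

```text
B 0.0 [13. -7.] 0.0 [0. 0.]
B 0.14 [14.7 -8.5] 3.8571428571428568 [2.  9.2]
B 0.29 [16.3 -9.9] 7.7142857142857135 [ 4.7 18.4]
B 0.43 [ 18.  -11.4] 11.571428571428571 [ 8.2 27.5]
B 0.57 [ 19.6 -12.8] 15.428571428571427 [12.3 36.5]
B 0.71 [ 21.3 -14.3] 19.285714285714285 [17.2 45.2]
B 0.86 [ 22.9 -15.7] 23.142857142857142 [22.7 53.7]
B 1.0 [ 24.6 -17.2] 27.0 [28.9 62. ]
C 35 29.0 [35.6 64. ] [-110.4   57. ]
C 42 31.8 [45.3 66.7] [-100.7   59.7]
C 50 35 [56.7 69.5] [-89.3  62.5]
C 65 35 [69.  60.9] [-77.   53.9]
C 80 35 [81.3 52.3] [-64.7  45.3]
C 95 35 [93.6 43.7] [-52.4  36.7]
C 105 35 [101.8  38. ] [-44.2  31. ]
C 115 35 [110.   32.2] [-36.   25.2]
```

Request:
{"op": "move_arm", "data": {
  "commands": [
    [1,0,1.2,-10,0],
    [1,0,1.2,-25,0],
    [1,0,1.2,-38,0],
    [1,0,1.2,-48,0],
    [1,0.3,1.2,-53,0],
    [1,0.3,1.2,-53,0]
  ]
}}

```text
time: 5.93
position: [0.4567, 0.2567, 0.1387]
tool_rot: [0.708, 0.009, -0.706, 0.008]
ft_force: [0.0, -0.7, -1.6]
grip_width: 0.0148
```

```bash
python3 look.py l2 0 44
```

```text
T (np.int64(279), np.int64(133), np.int64(305), np.int64(243)) 5 (550, 130, 3)
S (np.int64(245), np.int64(145), np.int64(308), np.int64(200)) 6 (330, 378, 3)
grasp [0.4567 0.2567 0.1327] yaw 1.38 w 0.014761075868931089 F [ 0.04 -0.71 -1.59] t 5.9333 tip est [0.6157 0.2606 0.1327]
```

View pics/l2T.png

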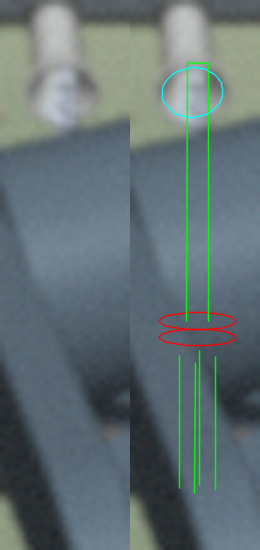

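View pics/l2S.png

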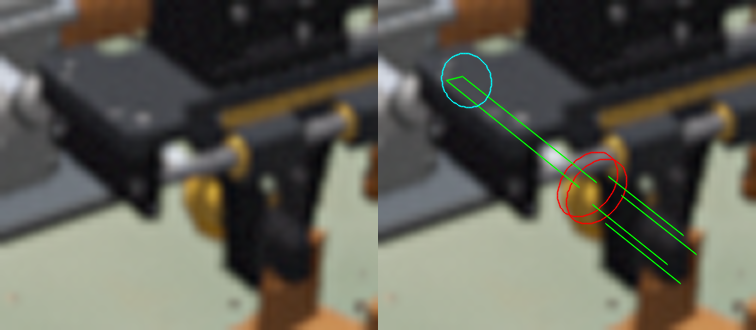

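```bash
python3 - <<'E'
from ov import *
T2,S2,o=pickle.load(open('last.pkl','rb'))
a=T2['image'][120:165,265:320,::-1];b=S2['image'][140:205,235:315,::-1]
cv2.imwrite('pics/z2.png',cv2.resize(a,None,fx=12,fy=12,interpolation=cv2.INTER_CUBIC))
cv2.imwrite('pics/z2s.png',cv2.resize(b,None,fx=9,fy=9,interpolation=cv2.INTER_CUBIC))
E
```

```text
(no output)
```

View pics/z2.png

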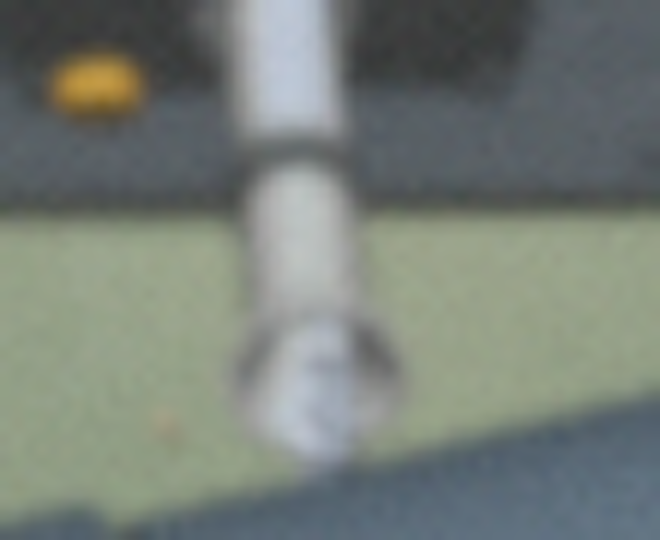

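View pics/z2s.png

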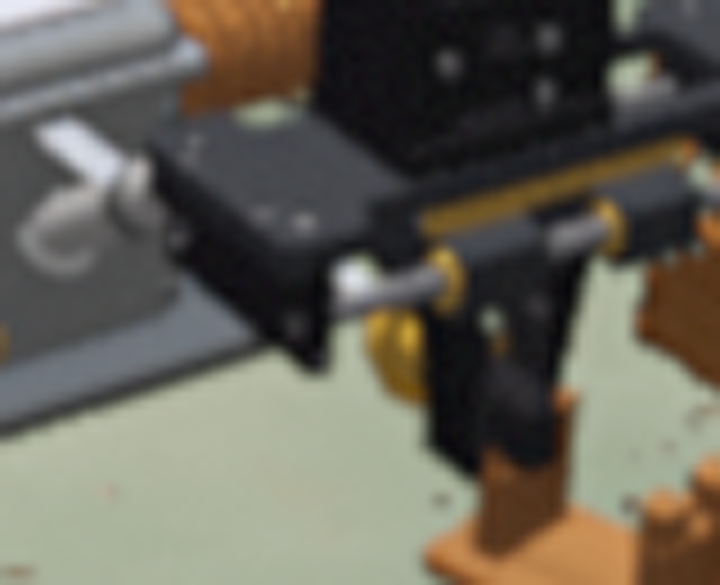

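Request:
{"op": "move_arm", "data": {
  "commands": [
    [1,-4.5,-0.6,-1,0],
    [1,-9,-0.6,-2,0],
    [1,-13.5,-0.6,-3.3,0],
    [1,-18.5,-0.6,-4.7,0],
    [1,-23,-0.6,-6.4,0],
    [1,-27.5,-0.6,-8.2,0],
    [1,-27.5,-0.6,-8.2,0]
  ],
  "newtons": 15
}}

```text
time: 6.62
position: [0.4612, 0.2583, 0.167]
tool_rot: [-0.706, -0.009, 0.708, -0.009]
ft_force: [-3.9, 0.1, -0.9]
grip_width: 0.0147
```

```bash
python3 look.py l3 10 44
```

```text
T (np.int64(279), np.int64(132), np.int64(305), np.int64(238)) 5 (530, 130, 3)
S (np.int64(244), np.int64(145), np.int64(307), np.int64(188)) 6 (258, 378, 3)
grasp [0.4612 0.2583 0.161 ] yaw 1.51 w 0.014721758076440168 F [-3.93  0.14 -0.86] t 6.6167 tip est [0.6178 0.2625 0.1334]
```

View pics/l3T.png

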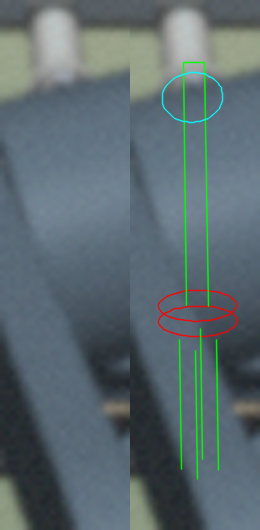

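View pics/l3S.png

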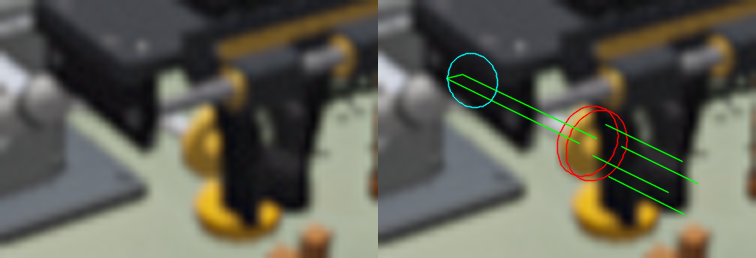

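Request:
{"op": "move_arm", "data": {
  "commands": [
    [1,-4.5,0,-2,0],
    [1,-9,0,-4.1,0],
    [1,-13.5,0,-6.5,0],
    [1,-18,0,-9,0],
    [1,-22,0,-11.7,0],
    [1,-26,0,-14.5,0],
    [1,-30.5,0,-17.5,0],
    [1,-34.5,0,-20.7,0]
  ]
}}

```text
time: 7.38
position: [0.484, 0.259, 0.2014]
tool_rot: [0.707, 0.009, -0.707, 0.009]
ft_force: [-0.8, 0.1, -1.4]
grip_width: 0.0149
```

```bash
python3 look.py l4 27 44
```

```text
T (np.int64(278), np.int64(130), np.int64(307), np.int64(221)) 6 (546, 174, 3)
S (np.int64(242), np.int64(144), np.int64(302), np.int64(172)) 6 (168, 360, 3)
grasp [0.484  0.259  0.1954] yaw 1.49 w 0.014943571022291546 F [-0.76  0.13 -1.38] t 7.3833 tip est [0.6256 0.2627 0.1232]
```

View pics/l4S.png

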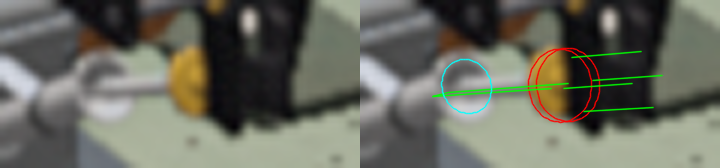

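Request:
{"op": "move_arm", "data": {
  "commands": [
    [1,-1,0,-3.5,0],
    [1,-2.2,0,-7,0],
    [1,-3.5,0,-12,0],
    [1,-4.7,0,-16.5,0],
    [1,-6,0,-22,0],
    [1,-7.2,0,-27,0],
    [1,-6,0,-29.5,0]
  ]
}}

```text
time: 8.07
position: [0.5144, 0.2598, 0.2072]
tool_rot: [0.708, 0.009, -0.706, 0.009]
ft_force: [-0.7, 0.7, -0.3]
grip_width: 0.0148
```

```bash
python3 look.py l5 35 44
```

```text
T (np.int64(278), np.int64(124), np.int64(307), np.int64(204)) 6 (480, 174, 3)
S (np.int64(239), np.int64(136), np.int64(295), np.int64(173)) 6 (222, 336, 3)
grasp [0.5144 0.2598 0.2012] yaw 1.47 w 0.014828360092323804 F [-0.7   0.74 -0.33] t 8.0667 tip est [0.6446 0.2632 0.11  ]
```

View pics/l5S.png

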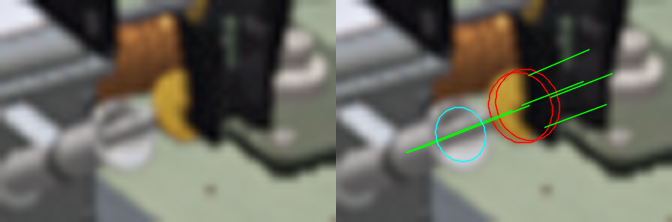

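Request:
{"op": "move_arm", "data": {
  "commands": [
    [1,4.5,0,-6.5,0],
    [1,9,0,-13,0],
    [1,13.5,0,-19,0],
    [1,18,0,-25,0],
    [1,22.5,0,-31,0],
    [1,27,0,-37,0],
    [1,31,0,-42,0],
    [1,33,0,-45,0]
  ]
}}

```text
time: 8.83
position: [0.5586, 0.2609, 0.173]
tool_rot: [-0.707, -0.009, 0.707, -0.009]
ft_force: [-0.9, 1.0, -1.1]
grip_width: 0.0146
```

```bash
python3 look.py l6 35 44
```

```text
T (np.int64(277), np.int64(111), np.int64(306), np.int64(186)) 6 (450, 174, 3)
S (np.int64(232), np.int64(141), np.int64(285), np.int64(177)) 6 (216, 318, 3)
grasp [0.5586 0.2609 0.167 ] yaw 1.48 w 0.014646607398692947 F [-0.91  1.   -1.08] t 8.8333 tip est [0.6888 0.2643 0.0758]
```

View pics/l6S.png

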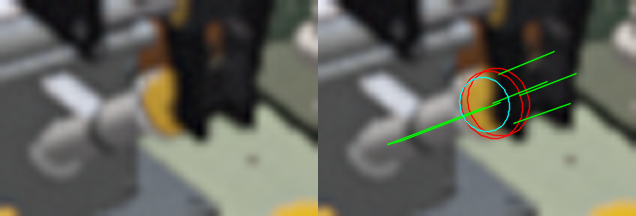

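Request:
{"op": "move_arm", "data": {
  "commands": [
    [1,1,0,-1.5,0],
    [1,2,0,-3,0],
    [1,3,0,-4.3,0],
    [1,4,0,-5.7,0],
    [1,4.6,0,-6.6,0],
    [1,4.6,0,-6.6,0]
  ],
  "newtons": 20
}}

```text
time: 9.43
position: [0.5625, 0.2611, 0.1707]
tool_rot: [-0.706, -0.009, 0.709, -0.009]
ft_force: [-6.3, -0.6, 8.8]
grip_width: 0.0149
```

```bash
python3 look.py l7 35 44
```

```text
T (np.int64(277), np.int64(110), np.int64(306), np.int64(185)) 6 (450, 174, 3)
S (np.int64(231), np.int64(141), np.int64(284), np.int64(177)) 6 (216, 318, 3)
grasp [0.5624 0.2611 0.1647] yaw 1.5 w 0.014940875340267274 F [-6.31 -0.59  8.82] t 9.4333 tip est [0.6926 0.2645 0.0735]
```

View pics/l7S.png

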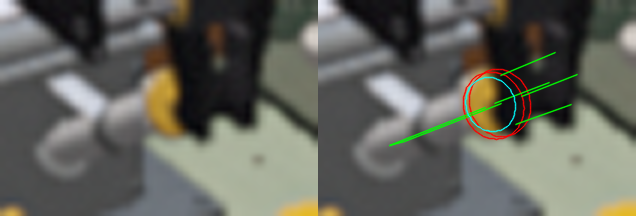

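Request:
{"op": "move_arm", "data": {
  "commands": [
    [1,0,0,-1.2,0],
    [1,0.2,0,-2.5,0],
    [1,0.5,0,-3.5,0],
    [1,0.5,0,-3.5,0],
    [1,0.5,0,-3.5,0]
  ]
}}

```text
time: 9.95
position: [0.5627, 0.261, 0.1704]
tool_rot: [-0.703, -0.009, 0.711, -0.01]
ft_force: [-12.5, -1.2, 13.4]
grip_width: 0.0149
```

```bash
python3 look.py l8 35 44; python3 - <<'E'
from ov import *
T2,S2,o=pickle.load(open('last.pkl','rb'))
a=T2['image'][100:190,265:320,::-1];b=S2['image'][135:185,225:290,::-1]
a=cv2.resize(a,None,fx=6,fy=6,interpolation=cv2.INTER_CUBIC);b=cv2.resize(b,None,fx=7,fy=7,interpolation=cv2.INTER_CUBIC)
I=np.zeros((540,330+455,3),np.uint8);I[:540,:330]=a;I[:350,330:]=b;cv2.imwrite('pics/z8.png',I)
E
```

```text
T (np.int64(277), np.int64(110), np.int64(306), np.int64(185)) 6 (450, 174, 3)
S (np.int64(231), np.int64(141), np.int64(284), np.int64(177)) 6 (216, 318, 3)
grasp [0.5626 0.2609 0.1644] yaw 1.52 w 0.014859317427362967 F [-12.52  -1.25  13.42] t 9.95 tip est [0.6928 0.2644 0.0732]
```

View pics/z8.png

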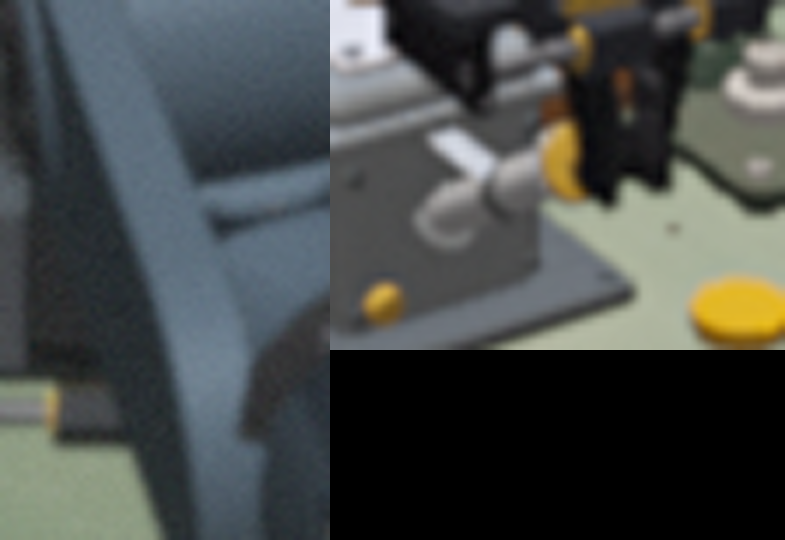

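Request:
{"op": "move_arm", "data": {
  "commands": [
    [1,-3,0,4,0],
    [1,-8,0,11,0],
    [1,-13,0,18.5,0],
    [1,-19,0,27,0],
    [1,-25,0,35.5,0],
    [1,-31,0,44,0],
    [1,-36,0,52,0],
    [1,-40.5,0,58,0]
  ]
}}

```text
time: 10.72
position: [0.5091, 0.2595, 0.2101]
tool_rot: [0.707, 0.009, -0.707, 0.009]
ft_force: [0.8, -0.0, -2.0]
grip_width: 0.0145
```

```bash
python3 look.py l9 35 44
```

```text
T (np.int64(278), np.int64(126), np.int64(307), np.int64(206)) 6 (480, 174, 3)
S (np.int64(240), np.int64(136), np.int64(296), np.int64(173)) 6 (222, 336, 3)
grasp [0.5091 0.2595 0.2041] yaw 1.49 w 0.014509215264500086 F [ 0.75 -0.02 -1.96] t 10.7167 tip est [0.6393 0.2629 0.1129]
```

View pics/l9S.png

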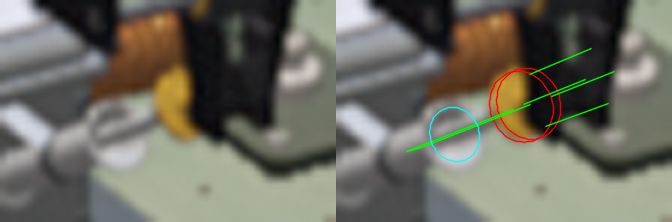

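Request:
{"op": "move_arm", "data": {
  "commands": [
    [1,2.2,0,5,0],
    [1,4.4,0,10.4,0],
    [1,5.8,0,15.5,0],
    [1,7,0,20,0],
    [1,9,0,26.5,0],
    [1,13.5,0,30,0],
    [1,18,0,33,0],
    [1,22,0,36,0]
  ]
}}

```text
time: 11.48
position: [0.4738, 0.2587, 0.1867]
tool_rot: [0.707, 0.009, -0.707, 0.009]
ft_force: [1.8, 1.0, -0.8]
grip_width: 0.0148
```

```bash
python3 look.py l10 22 44
```

```text
T (np.int64(278), np.int64(132), np.int64(306), np.int64(229)) 5 (485, 140, 3)
S (np.int64(243), np.int64(145), np.int64(304), np.int64(177)) 6 (192, 366, 3)
grasp [0.4738 0.2587 0.1807] yaw 1.49 w 0.014824281487759015 F [ 1.75  0.96 -0.82] t 11.4833 tip est [0.6212 0.2625 0.1212]
```

View pics/l10S.png

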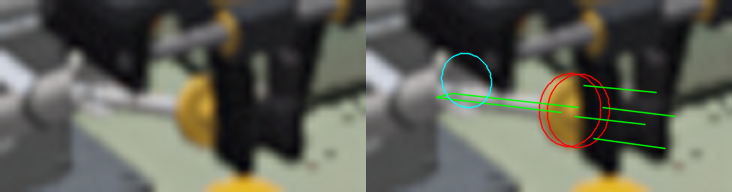

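Request:
{"op": "move_arm", "data": {
  "commands": [
    [1,5.5,0,4,0],
    [1,11,0,8,0],
    [1,20,0,12,0],
    [1,29,0,15.5,0],
    [1,38,0,18.2,0],
    [1,47,0,20,0],
    [1,49,0,20.4,0],
    [1,49,0,20.4,0]
  ]
}}

```text
time: 12.25
position: [0.4521, 0.2577, 0.1371]
tool_rot: [-0.706, -0.009, 0.709, -0.01]
ft_force: [-0.4, 0.5, 0.1]
grip_width: 0.015
```

```bash
python3 look.py l11 0 44
```

```text
T (np.int64(279), np.int64(135), np.int64(304), np.int64(245)) 5 (550, 125, 3)
S (np.int64(245), np.int64(145), np.int64(308), np.int64(202)) 6 (342, 378, 3)
grasp [0.4521 0.2577 0.1311] yaw 1.48 w 0.015020269756440939 F [-0.43  0.47  0.14] t 12.25 tip est [0.611  0.2618 0.1311]
```

View pics/l11S.png

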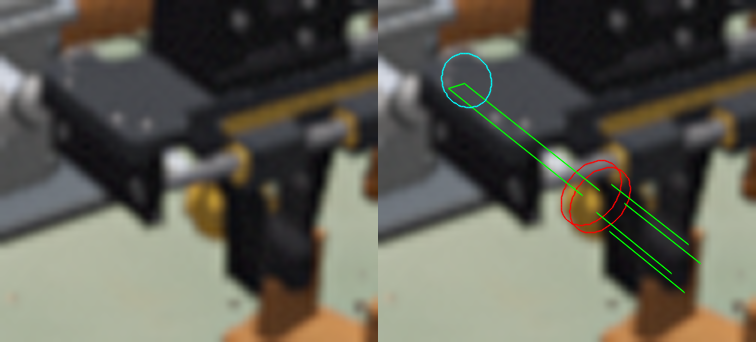

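View pics/l11T.png

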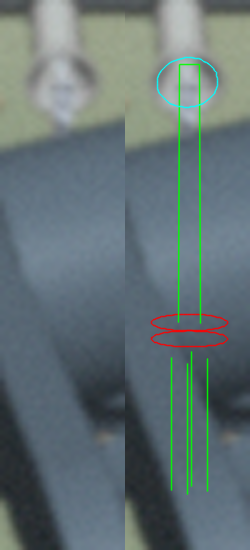

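Request:
{"op": "move_arm", "data": {
  "commands": [
    [1,1,0,0,0],
    [1,2.5,0,0,0],
    [1,2.5,0,0,0],
    [1,2.5,0,0,0]
  ]
}}

```text
time: 12.68
position: [0.4535, 0.2581, 0.1358]
tool_rot: [-0.707, -0.009, 0.707, -0.009]
ft_force: [-0.5, -0.5, 0.9]
grip_width: 0.0147
```

Request:
{"op": "move_arm", "data": {
  "commands": [
    [1,0,0,0,0],
    [1,0,0,0,0],
    [1,0,0,3,0],
    [1,0,0,8,0],
    [1,0,0,18,0],
    [1,0,0,30,0],
    [1,0,0,42,0],
    [1,0,0,50,0]
  ],
  "newtons": 50
}}

```text
time: 13.35
position: [0.4006, 0.2563, 0.1354]
tool_rot: [-0.706, -0.009, 0.708, -0.01]
ft_force: [-0.1, 0.6, -2.2]
grip_width: 0.0148
```

```bash
python3 look.py l12 0 44
```

```text
T (np.int64(279), np.int64(139), np.int64(304), np.int64(271)) 4 (528, 100, 3)
S (np.int64(247), np.int64(145), np.int64(321), np.int64(212)) 5 (335, 370, 3)
grasp [0.4006 0.2563 0.1294] yaw 1.5 w 0.014798802325501697 F [-0.11  0.55 -2.22] t 13.35 tip est [0.5595 0.2605 0.1294]
```

View pics/l12S.png

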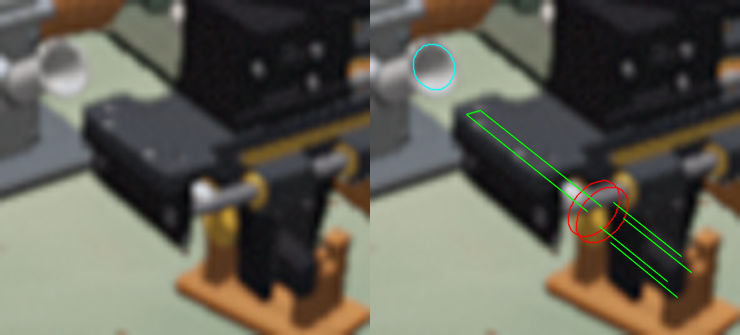

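View pics/l12T.png

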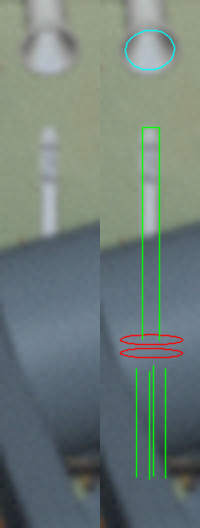

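Request:
{"op": "move_arm", "data": {
  "commands": [
    [1,-15,0,2,0],
    [1,-30,-8,5,-4],
    [1,-30,-22,8,-10],
    [1,-30,-37,12,-16],
    [1,-30,-52,15,-22],
    [1,-30,-67,18,-28],
    [1,-30,-82,21,-34],
    [1,-30,-92,23,-40]
  ]
}}

```text
time: 14.12
position: [0.3786, 0.3496, 0.1658]
tool_rot: [0.661, 0.252, -0.66, 0.252]
ft_force: [-0.4, 0.6, -1.1]
grip_width: 0.0145
```

```bash
python3 look.py l13 0 44; python3 -c "
from h import *
goto([.375,.3526,.16],45)"
```

```text
T (np.int64(184), np.int64(139), np.int64(304), np.int64(275)) 3 (408, 360, 3)
S (np.int64(199), np.int64(145), np.int64(299), np.int64(214)) 4 (276, 400, 3)
grasp [0.3786 0.3496 0.1598] yaw 41.81 w 0.014533275616646342 F [-0.43  0.6  -1.12] t 14.1167 tip est [0.4971 0.4556 0.1598]
shift [-0.2 -4.6  0.7] turn about tool x (down) = -3.41 or 176.6 -183.4 grasp [0.3786 0.3497 0.1598] F [-0.76 -0.37 -0.3 ] w 0.0147 t 14.22 q6 1.37 toolx [ 0.001  0.001 -1.   ] cury -48.41
```

View pics/l13T.png

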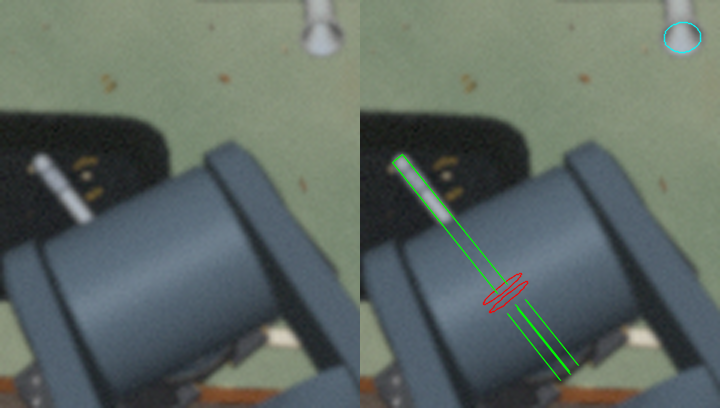

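View pics/l13S.png

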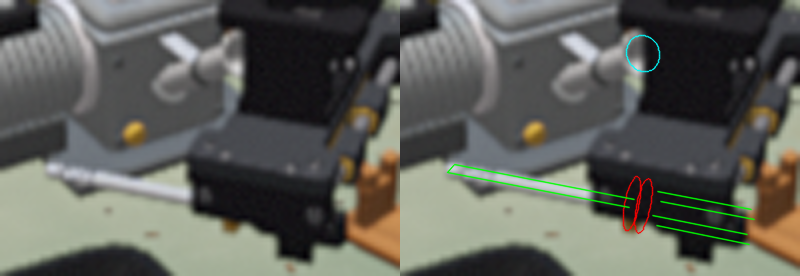

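Request:
{"op": "move_arm", "data": {
  "commands": [
    [1,0,-2,0,-1.5],
    [1,0,-4.5,0.5,-3],
    [1,0,-4.5,0.5,-3],
    [1,0,-4.5,0.5,-3],
    [1,0,-4.5,0.5,-3],
    [1,0,-4.5,0.5,-3],
    [1,0,-4.5,0.5,-3],
    [1,0,-4.5,0.5,-3]
  ]
}}

```text
time: 14.88
position: [0.3751, 0.3511, 0.1657]
tool_rot: [0.655, 0.268, -0.655, 0.268]
ft_force: [-0.4, -0.3, -1.3]
grip_width: 0.0147
```

```bash
python3 look.py l14 0 44;python3 - <<'E'
from ov import *
T2,S2,o=pickle.load(open('last.pkl','rb'))
cv2.imwrite('pics/f_top.png',T2['image'][:,:,::-1])
print(np.abs(o['joint_velocities']).max())
for n,z in (('drip_tray',.03),('bone_folder',.006),('beeswax',.016),('tape_measure',.025)):
    r=robot.regions_of(T2,n)
    if r: ys,xs=np.nonzero(r[0]['pixels']);print(n,round(r[0]['p'],2),r[0]['bbox'],atz(T2,(xs.mean(),ys.mean()),z).round(3))
E
```

```text
T (np.int64(180), np.int64(139), np.int64(304), np.int64(277)) 3 (414, 372, 3)
S (np.int64(198), np.int64(145), np.int64(299), np.int64(214)) 3 (207, 303, 3)
grasp [0.3751 0.3511 0.1597] yaw 44.46 w 0.014743410531981043 F [-0.42 -0.27 -1.35] t 14.8833 tip est [0.4886 0.4625 0.1597]
0.002534816281359886
drip_tray 0.75 [155.6, 177.0, 242.8, 240.5] [0.505 0.485 0.03 ]
bone_folder 0.45 [272.8, 250.5, 278.0, 252.6] [0.397 0.284 0.006]
beeswax 0.66 [322.3, 144.7, 346.1, 161.4] [0.643 0.145 0.016]
tape_measure 0.87 [141.7, 234.5, 175.8, 271.3] [0.381 0.553 0.025]
```

View pics/l14S.png

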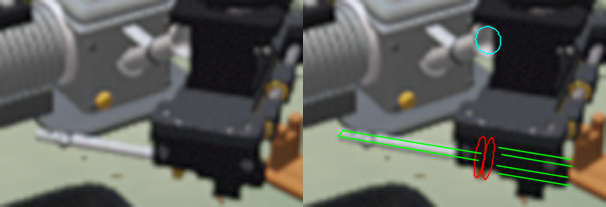

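View pics/f_top.png

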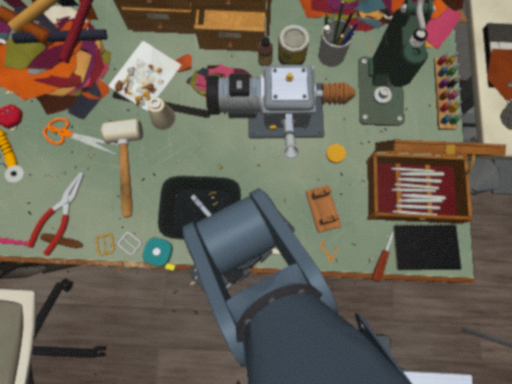

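```bash
python3 -c "
from rig import robot
print(robot.hand_in()); print(robot.get_obs()['grip_width'])"
```

```text
the job is handed in; nothing more can be done
None
the job is handed in; nothing more can be done
```

The oil check is done and handed in at about 15 s of the 48 s allowed; the hand-in gives no verdict.

- **Insertion:** I gripped the rod on its rest and entered the tube mouth level. Raising the grip while pushing forward tilted the rod to the 35° slope. I then pushed it in until the arm stopped advancing against about 18 N. The collar covered the rim in the scene picture, and the rod stayed stopped there for about half a second.
- **Withdrawal:** I drew the rod out along the slope and levelled it on the lip of the mouth. The top picture showed it clear of the tube with its marked lines up.
- **Final pose:** The rod's outline matched a level model in the scene picture. I estimate its tip at (0.489, 0.463, 0.160) m, with the tray centre at about (0.487, 0.465) m. The command is a 50 N grip, though no force was read back; the fingers stood 14.7 mm apart on the 15 mm grip. Joint speeds were about zero.
- **Other things on the table:** The beeswax and tape measure read within 2 mm of where they started.

**Checks that disagreed or were weak:**
- The arm hid part of the tray and the bone folder in the last top picture, so their measured centres are off by about 20–40 mm. The tray's bounding box was within about 4 pixels of the start. The bone folder was detected only weakly (p 0.45), so I could not confirm its position, but the arm stayed well above it.
- The rim looked about 30 mm wide in the pictures instead of the stated 35 mm. Its centre still agreed in both cameras.

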